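Start the ring curing box

ROBOT

A 7-joint arm with a two-finger parallel gripper is mounted at the origin on the work surface. World frame = base frame: x ahead of the robot, y to its left, z up, the work surface at z = 0. Lengths are in m, angles in rad, forces in N, time in s.
With the tool pointing down it reaches from about 0.35 to 0.9 m from the base axis. Payload 8.1 kg.
Tool frame: the origin (TCP) lies midway between the tips of the shut fingers; the grasp point (between the pads) lies behind it (arm.tcp_to_grasp is the z of the grasp point in the tool frame, in m); z points along the fingers, y is the line along which they close (so a half turn about z gives the same grasp; the last joint's range is limited). The gripper opens to 92 mm and grips with 3 to 60 N. Pads are 19 mm wide; open, the fingers measure 130 mm over their backs; the gripper's body (75 mm by 190 mm) begins 47 mm behind the grasp point.
Start: joints at [-1.305, 0.434, 0.025, 1.573, -0.012, 1.134, -0.075], TCP at [0.225, 0.583, 0.227] pointing down, gripper open.
Joint ranges: [-2.62, 2.62], [-0.44, 2.09], [-1.27, 1.32], [0.08, 2.57], [-1.32, 4.46], [0.12, 2], [-2.74, 2.74]. Speed limits (rad/s): [2.22, 2.22, 3.01, 3.01, 3.14, 3.14, 3.14].

INTERFACE

Orientations are given as a rotation vector (axis times angle).
In Python, from cell import readout, vision, arm gives the robot as it stands.
- The arm moves only by the tool carry_out, never from a script. Its argument "increments" is one flat list of numbers, 6 for each row, row after row: the shift along the world's x, y, z in mm, then the turn, a rotation vector about the world's x, y, z in rad. In form: [tx, ty, tz, wx, wy, wz, tx, ty, tz, wx, wy, wz, ...]. A call has 1 to 20 rows; each row shifts and turns the commanded pose from where the row before left it; what a row does not reach is not made up. A row lasts 1/8 s, in which the tool goes at most 62.5 mm and 10.7 degrees, less where a joint would pass 70% of its speed; a pose out of reach is approached as far as the arm can. A call with a gripper value outside its range is refused whole. "grip" is the closure, from 0 (fully open) to 1 (shut), set as the call begins (left out, the last holds). The fingers move at their own pace and stop on an object; "newtons" is the grip in N (left out, the last holds). Time passes only in rows, so rows that do not move let the fingers close. It gives the time, the measured TCP pose, the force, the opening and the grip force at its end, in the units of the state.
- readout.observe(): the state, without advancing time (a new reading comes with each control period).
- vision.get_image(name): name is "side" or "top"; returns the picture (400x640x3 uint8, red, green, blue); there is no depth.
- vision.calibration(name): a dict with "fov_y" (degrees; the focal length in pixels is half the picture's height over the tangent of half this angle, whatever the lens; pixels are square), "cx", "cy" (the principal point, pixels), "pose" (4x4, takes a point from camera to world coordinates). Camera axes: x right, y up, looking along -z (the intrinsics and any distortion apply to the point x, -y, -z); pixel columns grow to the right and rows downward; lengths in m; the calibration is good to about 2 mm. A picture is of the moment at which its call begins. calibration takes no time and is no camera call.
- arm.sign_off(): hands the job in; it is judged then, once.
The state is a dict: "clock": time; "joints": joint angles; "dq": joint speeds; "joint_efforts": joint torques, N m; "position": TCP position; "ee_rot": TCP orientation; "force": force on the tool from outside, world axes, zero at the start; "ft_torque": the same for the moment, N m; "width": opening from 0.0 (shut) to 1.0 (fully open); "gripper_force": force on a finger pad.
Only numpy, scipy, OpenCV 4.12 (cv2) and the standard library are available. Lean on these libraries where they do the work, as an engineer would, in place of code of your own. Each camera call takes 0.05 s, during which the arm holds its last target. There are 200 camera calls.

TASK

Start the curing box on the rings, using only closed fingers: push its raised lid down fully shut, then press down the raised far half of the console's rocker until that half lies level, then press the round button fully in and let it come up again. Keep off the square key, leave the console where it stands, and do not lift or shift anything else on the bench.

Things in the scene. Friction and masses are not known exactly. Their poses are not given: they have to be found in the camera images.
- chamber: curing box: grey, open-topped, 150 (its x) x 190 (its y) x 76 high, fixed to the bench; holds a tray of rings. Origin: centre of its underside, z up; its -x side faces the robot (yaw within about 0.3 rad). Its lid is hinged along the far (+x) upper edge
- lid_hinge (a point): middle of the lid's hinge line, fixed on the curing box, 77 above the bench; the hinge line runs along the box's y axis. The lid plate reaches 150 from it towards the box's -x
- lid_middle (a point): middle of the lid's upper face (plate 150 x 190 x 12, with a flush amber window), moves with the lid, 75 from the hinge and 12 above the hinge plane; shut, it lies 89 above the bench
- lid (a joint): lid angle, rad: 0 = shut flat, grows as it opens (its near edge rises). Starts 0.45 to 0.8. A stiff hinge: it stays where it is left; pressing down with 2 to 8 N on its near half shuts it
- console: loose grey wireless console of the curing box, 210 (its y) x 120 (its x) x 40 high, 0.7 to 1.2 kg, rubber feet. Origin: centre of underside, z up, -x side faces the robot (yaw within 0.3 rad). On its top, at (x, y) in its frame: paddle rocker (0, +70), round start button (-10, 0), square stop key (-10, -70), all plain white plastic in black surrounds
- rocker (a joint): power rocker, rad: 0 = off (near half level, far half raised), 0.36 = on (far half pressed level, near half raised). Stays where it is left; takes 1 to 3 N. Paddle 60 (console x) x 30 (console y), V-shaped, each half 30 long; pivot 44 above the bench
- rocker_far (a point): on the upper face of the rocker's far half, 22 out from the pivot; 56 above the bench when off, sinking to 48 when on
- start (a joint): start button travel, m: 0 = up, 0.006 = fully in. Springs back; about 5 N presses it fully
- start_top (a point): centre of the top of the round start button (32 dia), 62 above the bench when up; its black housing is 44 dia and 10 lower
- stop (a joint): stop key travel, m: 0 = up, 0.006 = fully in; same spring as the start button
- stop_top (a point): centre of the top of the square stop key (28 x 28), 62 above the bench; its black housing is 42 x 42
- bottle: bystander, loose: small white bottle with a cap, 34 dia x 85. Origin: centre of its underside
- ring_cone: bystander, loose: wooden ring cone, 36 dia foot x 75. Origin: centre of its underside
- jar: bystander, loose: small clear jar, 36 dia x 40. Origin: centre of its underside
- tray: bystander, loose: loose wax-yellow tray of rings, 100 x 200 x 18. Origin: centre of its underside
- cup: bystander, loose: small open white cup, 64 dia x 60. Origin: centre of its underside
- loupe: bystander, loose: black loupe, 28 dia x 26, standing. Origin: centre of its underside
- screwdriver: bystander, loose: screwdriver, 150 long, lying on the bench along its own x; origin on its underside
Not all that is in view belongs to the job. What is shaped like the console but purple is not meant.

How it is judged:
On the way, in this order (a step that is already met when the one before it is completed fails the run):
1. lid pushed shut (value of joint lid below 0.03 rad), for 0.1 s.
2. rocker on (value of joint lid below 0.03 rad and value of joint rocker above 0.3 rad), for 0.1 s.
3. round button pressed in (all of step 2 and value of joint start above 0.0045 m), for 0.05 s.
At the end, for the whole second after the job is handed in: Lid shut within 0.03 rad, rocker past 0.3 rad (on), start button and stop key up, console within 25 mm of its first place and flat, all bystanders within 25 mm of theirs (all of step 2 and value of joint each of start, stop below 0.001 m and distance of each of console, bottle, ring_cone, jar, tray, cup, loupe, screwdriver from where it was at the start of the episode below 0.025 m and angle between console's own z axis and vertical below 0.05 rad); the robot touches nothing.
It fails at once if out of order: rocker switched on while the lid is open, or round button pressed while the rocker is off or the lid is open ((value of joint rocker above 0.2 rad and value of joint lid above 0.06 rad) or (value of joint start above 0.003 m and (value of joint rocker below 0.25 rad or value of joint lid above 0.06 rad))).
It fails at once if square key pressed (value of joint stop above 0.003 m).
It fails at once if lid raised further open (value of joint lid above 1 rad).
It fails at once if console shoved more than 25 mm, lifted or tipped (distance of console from where it was at the start of the episode above 0.025 m or height (world z) of console above 0.012 m or angle between console's own z axis and vertical above 0.12 rad).
It fails at once if a bystander shifted more than 25 mm or lifted (distance of any of bottle, ring_cone, jar, tray, cup, loupe, screwdriver from where it was at the start of the episode above 0.025 m).
It also fails if it takes over 58 s, if anything falls off the work surface, if the arm or the gripper's body presses on something with over 40 N, if the wrist force passes 120 N, or if a joint passes its speed limit or range.

## Working session

There is one attempt and no reset: what is moved stays moved. The work goes in short steps, Python scripts to look and compute and a tool call to move; the robot and the scene stay as the last step left them, time stands still between calls to the robot, and variables do not carry over. Pictures are saved under pics/ and viewed, at most 10 in all, crops included, and the job is handed in when it is done.

Besides the shell and the picture viewer there is one more tool, called as a command line: name --argument value ..., lists and objects as JSON in quotes. carry_out: Moves the arm, as the interface text tells. Its arguments: {"type":"object","properties":{"increments":{"type":"array","items":{"type":"number"}},"grip":{"type":"number"},"newtons":{"type":"number"}},"required":["increments"]}

```bash
mkdir -p pics
python3 - <<'E'
from cell import readout, vision, arm
import cv2,json
for n in("top","side"):
    cv2.imwrite(f"pics/{n}0.png",vision.get_image(n)[:,:,::-1]); print(vision.calibration(n))
o=readout.observe();print(o, arm.tcp_to_grasp)
E
```

```text
{'fov_y': 44.311280813891955, 'cx': 321.46263671962885, 'cy': 197.20024647491596, 'pose': array([[ 0.00997061,  0.98177364, -0.18979228,  0.27416424],
       [-0.99993605,  0.01080223,  0.00334772,  0.02212615],
       [ 0.00533689,  0.18974676,  0.98181856,  1.59748534],
       [ 0.        ,  0.        ,  0.        ,  1.        ]])}
{'fov_y': 52.554907353967046, 'cx': 318.6439131450083, 'cy': 200.4001435982346, 'pose': array([[ 0.99360599,  0.07944216, -0.08022513,  0.46091345],
       [-0.11283977,  0.72255055, -0.68204684, -0.74843908],
       [ 0.00378344,  0.68673841,  0.72689479,  0.88622346],
       [ 0.        ,  0.        ,  0.        ,  1.        ]])}
{'clock': 0.1, 'joints': array([-1.30460433,  0.4351649 ,  0.02498687,  1.57399383, -0.0116029 ,
        1.13399938, -0.0750643 ]), 'dq': array([-0.00035352, -0.00295804,  0.000873  , -0.00195792, -0.00049633,
        0.00032045, -0.00025653]), 'joint_efforts': array([ 3.15126905e-03, -6.69123816e+01,  9.88120884e-01, -3.15144968e+01,
       -6.04181550e-02,  3.74199625e-02,  6.09406993e-05]), 'position': array([0.22519752, 0.58253275, 0.22602115]), 'ee_rot': array([-5.76068355e-01, -3.08819263e+00,  2.22177429e-03]), 'force': array([-0.77586317, -0.28724568, -0.52524445]), 'ft_torque': array([-0.02334072, -0.00181312, -0.01209631]), 'gripper_force': 0.0, 'width': 1.0039557874996308} -0.0188
```

View pics/top0.png

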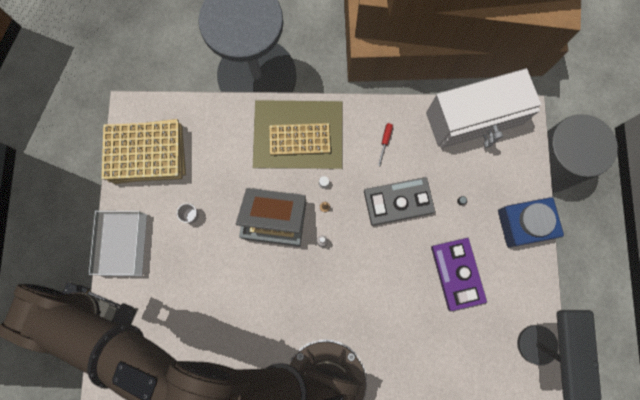

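View pics/side0.png

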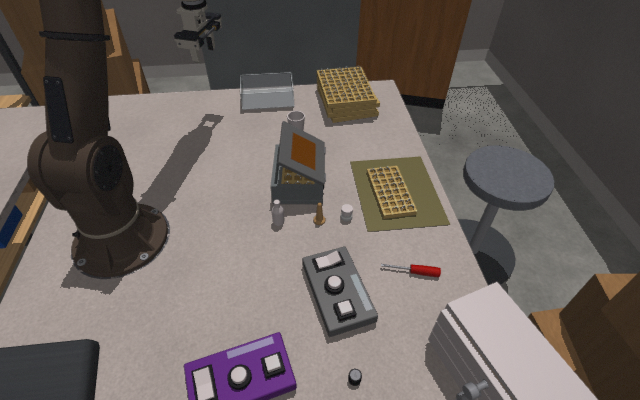

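The top view shows two consoles: grey at (400,200) and purple at (459,273). The grey one is meant, with its rocker at (378,204), round button at (401,202) and square key at (423,198). The half-open curing box is at (271,215). The look-alikes are the clear-lidded bin at (118,243), the white box at (485,108), and on the purple console the round button at (464,272). Next I'll crop the grey console and box, and measure them.

```bash
cat > h.py <<'E'
import numpy as np,cv2
from cell import readout, vision, arm
def ray(n,u,v):
    c=vision.calibration(n);f=200/np.tan(np.radians(c['fov_y'])/2);P=c['pose']
    d=P[:3,:3]@np.array([(u-c['cx'])/f,-(v-c['cy'])/f,-1.]);return P[:3,3],d
def onz(n,u,v,z):
    o,d=ray(n,u,v);return o+d*(z-o[2])/d[2]
def tri(a,b):
    (o,d),(p,e)=ray("top",*a),ray("side",*b)
    s=np.linalg.lstsq(np.c_[d,-e],p-o,rcond=None)[0];x,y=o+s[0]*d,p+s[1]*e
    return (x+y)/2,np.linalg.norm(x-y)
def proj(n,X):
    c=vision.calibration(n);f=200/np.tan(np.radians(c['fov_y'])/2);P=c['pose']
    q=P[:3,:3].T@(np.array(X)-P[:3,3]);return c['cx']-f*q[0]/q[2],c['cy']+f*q[1]/q[2]
def whites(n,img,x0,y0,x1,y1,t=170):
    m=(img[y0:y1,x0:x1].min(2)>t).astype(np.uint8)
    k,l,s,c=cv2.connectedComponentsWithStats(m)
    return [(c[i]+[x0,y0],s[i,4]) for i in range(1,k) if s[i,4]>20]
E
python3 - <<'E'
from h import *
T=cv2.imread("pics/top0.png");S=cv2.imread("pics/side0.png")
a=cv2.resize(T[165:260,225:445],None,fx=3.6,fy=3.6,interpolation=2)[:300]
b=cv2.resize(S[110:340,260:390],None,fx=2.4,fy=2.4,interpolation=2)
cv2.imwrite("pics/ca.png",cv2.resize(T[170:255,230:440],None,fx=3.8,fy=3.8,interpolation=2));cv2.imwrite("pics/cb.png",b)
for t in(150,180):
  w=whites("top",T,362,176,440,228,t);print("top",w)
  for c,z in w: pass
  for c,_ in w: print(onz("top",*c,.062).round(4))
  w=whites("side",S,300,245,378,335,t);print("side",w)
  for c,_ in w: print(onz("side",*c,.062).round(4))
E
```

```text
top [(array([403.40534682, 200.55563584]), np.int32(1384)), (array([406.56637168, 184.45132743]), np.int32(113)), (array([422.35211268, 197.6056338 ]), np.int32(71)), (array([378.58787879, 204.01818182]), np.int32(165)), (array([400.91304348, 201.89855072]), np.int32(69))]
[ 0.563 -0.244  0.062]
[ 0.6156 -0.2553  0.062 ]
[ 0.5732 -0.3047  0.062 ]
[ 0.5509 -0.1648  0.062 ]
[ 0.5585 -0.236   0.062 ]
side [(array([373.90909091, 249.31818182]), np.int32(22)), (array([327.77828054, 259.26244344]), np.int32(221)), (array([372.5       , 258.63333333]), np.int32(30)), (array([360.8       , 262.66666667]), np.int32(30)), (array([370.81605351, 278.13712375]), np.int32(299)), (array([334.05769231, 280.81730769]), np.int32(104)), (array([361.24766355, 292.60747664]), np.int32(214)), (array([344.66386555, 306.43697479]), np.int32(119)), (array([309.65217391, 307.52173913]), np.int32(23)), (array([314.30769231, 325.75      ]), np.int32(52)), (array([308.14285714, 329.57142857]), np.int32(21))]
[ 0.6709 -0.1584  0.062 ]
[ 0.5517 -0.1756  0.062 ]
[ 0.6616 -0.1859  0.062 ]
[ 0.6307 -0.1945  0.062 ]
[ 0.6462 -0.2405  0.062 ]
[ 0.5586 -0.2382  0.062 ]
[ 0.6165 -0.2763  0.062 ]
[ 0.573  -0.3068  0.062 ]
[ 0.4946 -0.3008  0.062 ]
[ 0.5004 -0.3452  0.062 ]
[ 0.4863 -0.3524  0.062 ]
top [(array([378.65517241, 204.06896552]), np.int32(145)), (array([422.25862069, 197.4137931 ]), np.int32(58)), (array([401.        , 201.62068966]), np.int32(58))]
[ 0.5508 -0.1651  0.062 ]
[ 0.5738 -0.3044  0.062 ]
[ 0.5594 -0.2363  0.062 ]
side [(array([322.64761905, 261.15238095]), np.int32(105)), (array([334.19767442, 280.74418605]), np.int32(86)), (array([344.70642202, 306.25688073]), np.int32(109))]
[ 0.5385 -0.1798  0.062 ]
[ 0.5589 -0.238   0.062 ]
[ 0.5732 -0.3064  0.062 ]
```

View pics/ca.png

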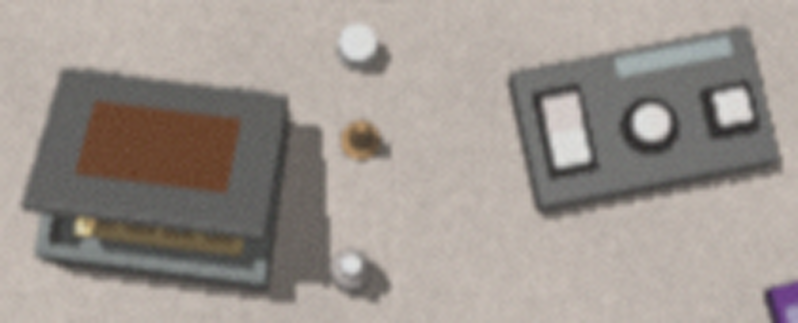

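View pics/cb.png

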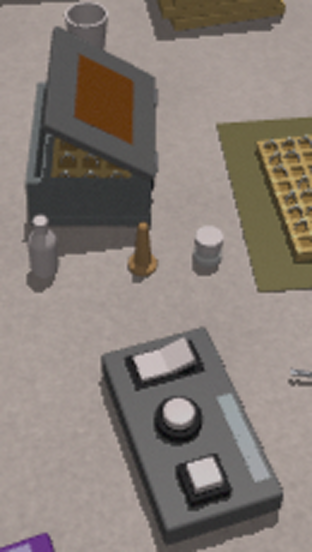

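The crops confirm the choice. In the top crop the grey console has the rocker at (566,132), its far half shaded and raised, the button at (651,123) and the key at (732,107). The lid's corners are at (63,70), (288,96), (266,236) and (24,208), so the near edge is raised.

Run:
```python
from h import *
A=lambda x,y:(230+x/3.8,170+y/3.8)
B=lambda x,y:(260+x/2.4,110+y/2.4)
for n,a,b in(("nl",(24,208),(62,30)),("nr",(266,236),(46,130)),("fl",(63,70),(156,77)),("fr",(288,96),(153,186))):
    print(n,*tri(A(*a),B(*b)))
print(tri((401,201.7),(334.2,280.7)),tri((422.3,197.5),(344.7,306.3)))
for n,a in(("fl",(63,70)),("fr",(288,96))): print(n,onz("top",*A(*a),.089))
for p in((42,258),(265,285)): print("box bottom near",onz("top",*A(*p),.076))
o=readout.observe();print(o['position'],cv2.Rodrigues(o['ee_rot'])[0].round(3))
```

```text
nl [0.47333281 0.26864544 0.15579622] 0.01216702903550236
nr [0.4488045  0.07956631 0.1581839 ] 0.0034939022501327055
fl [0.5951802  0.25311224 0.08364612] 0.005545842635467678
fr [0.57313914 0.06651365 0.07021348] 0.003858517695657228
(array([ 0.55937659, -0.23662057,  0.05997493]), np.float64(0.0003718138761152651)) (array([ 0.57376372, -0.30506049,  0.05940567]), np.float64(0.0005696184989418658))
fl [0.59122318 0.2521096  0.089     ]
fr [0.57139991 0.0660976  0.089     ]
box bottom near [0.4369449  0.26512385 0.076     ]
box bottom near [0.41681629 0.08269658 0.076     ]
[0.22519752 0.58253275 0.22602115] [[-0.933  0.361 -0.   ]
 [ 0.361  0.933 -0.001]
 [-0.    -0.001 -1.   ]]
```

Measured: start (0.559,-0.237) and stop (0.574,-0.305), both at a sensible height, so console yaw is about 0.21. That puts rocker_far at about (0.576,-0.162). The lid's near edge sits at about (0.46,0.174,0.157), an opening of about 0.5 rad. First move: close the fingers and go above the lid's near half.

carry_out --grip 1 --newtons 20 --increments '[20,-34,0,0,0,0.048,20,-34,0,0,0,0.048,20,-34,0,0,0,0.048,20,-34,0,0,0,0.048,20,-34,0,0,0,0.048,20,-34,0,0,0,0.048,20,-34,0,0,0,0.048,20,-34,0,0,0,0.048,20,-34,0,0,0,0.048,20,-34,0,0,0,0.048,20,-34,0,0,0,0.048,20,-34,0,0,0,0.048,0,0,0,0,0,0,0,0,0,0,0,0]'

```text
clock: 1.85
position: [0.4649, 0.1754, 0.2265]
ee_rot: [0.324, -3.124, -0.0]
force: [-0.2, -0.2, 0.4]
width: 0.004
gripper_force: 0.0
```

carry_out --increments '[0,0,-20,0,0,0,0,0,-15,0,0,0,0,0,-10,0,0,0,0,0,-10,0,0,0,0,0,-10,0,0,0,0,0,-10,0,0,0,0,0,-10,0,0,0,0,0,-10,0,0,0,0,0,-10,0,0,0,0,0,-10,0,0,0,0,0,-8,0,0,0,0,0,-5,0,0,0]'

```text
clock: 3.35
position: [0.4651, 0.1749, 0.0981]
ee_rot: [0.325, -3.124, 0.0]
force: [-1.0, -1.0, 1.9]
width: 0.004
gripper_force: 0.7
```

carry_out --increments '[0,0,-4,0,0,0,0,0,-4,0,0,0,0,0,-2,0,0,0,0,0,0,0,0,0]'

```text
clock: 3.85
position: [0.4653, 0.175, 0.0892]
ee_rot: [-0.325, 3.125, 0.0]
force: [-3.0, -0.9, 8.2]
width: 0.002
gripper_force: 4.3
```

carry_out --increments '[0,0,-2,0,0,0,0,0,-1,0,0,0,0,0,0,0,0,0]'

```text
clock: 4.22
position: [0.4655, 0.1751, 0.0887]
ee_rot: [-0.324, 3.124, 0.002]
force: [-14.1, -6.4, 46.4]
width: 0.005
gripper_force: 23.3
```

The lid is on its hard stop at z 0.0887. I'll retreat and move above the rocker's far half, with a picture to check.

carry_out --increments '[0,0,5,0,0,0,0,0,25,0,0,0,0,0,25,0,0,0,0,0,20,0,0,0,11,-34,0,0,0,0,11,-34,0,0,0,0,11,-34,0,0,0,0,11,-34,0,0,0,0,11,-34,0,0,0,0,11,-34,0,0,0,0,11,-34,0,0,0,0,11,-34,0,0,0,0,11,-34,0,0,0,0,12,-31,-30,0,0,0,0,0,-30,0,0,0,0,0,0,0,0,0]'

```text
clock: 6.22
position: [0.5747, -0.1619, 0.0986]
ee_rot: [0.323, -3.121, -0.002]
force: [-0.7, 0.3, -0.7]
width: 0.006
gripper_force: 0.0
```

Run:
```python
from h import *
T=vision.get_image("top");S=vision.get_image("side");o=readout.observe()
print(o['position'],o['force'])
a=cv2.resize(T[170:255,230:440],None,fx=3.8,fy=3.8,interpolation=2)[:,:,::-1]
b=cv2.resize(S[100:340,260:390],None,fx=2.4,fy=2.4,interpolation=2)[:,:,::-1]
c=np.zeros((576,800,3),np.uint8);h=cv2.resize(a,(480,194));c[:194,:480]=h;c[:,488:800]=b
cv2.imwrite("pics/c2.png",c)
print([proj("side",p) for p in(o['position'],(.576,-.162,.056))])
```

```text
[ 0.57661075 -0.16171413  0.10127927] [-0.07792147 -0.4837895   0.25545586]
[(np.float64(337.5667131785567), np.float64(244.18027114185787)), (np.float64(336.6579164883982), np.float64(255.3077172712599))]
```

View pics/c2.png

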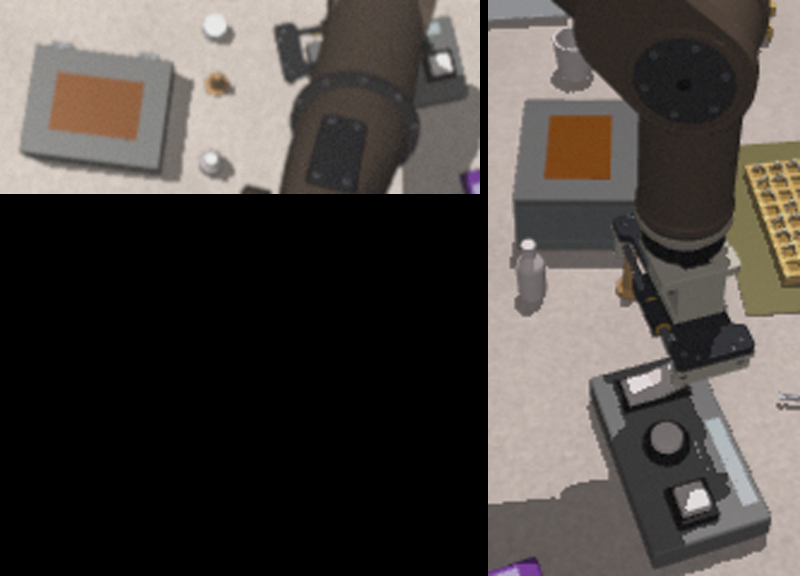

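The lid lies flat shut (panel at (100,105) in the top part). The fingertips are over the rocker's far half, near (700,375) in the side part. Pressing down now.

carry_out --increments '[0,0,-15,0,0,0,0,0,-15,0,0,0,0,0,-8,0,0,0,0,0,-5,0,0,0,0,0,-3,0,0,0,0,0,-3,0,0,0,0,0,-2,0,0,0,0,0,0,0,0,0]'

```text
clock: 7.32
position: [0.5761, -0.1621, 0.0497]
ee_rot: [0.325, -3.124, 0.0]
force: [0.6, 0.1, 0.2]
width: 0.01
gripper_force: 0.2
```

carry_out --increments '[0,0,-2,0,0,0,0,0,-1,0,0,0,0,0,0,0,0,0]'

```text
clock: 7.7
position: [0.5764, -0.1621, 0.048]
ee_rot: [-0.324, 3.124, 0.0]
force: [-4.1, 1.9, 15.2]
width: 0.004
gripper_force: 7.9
```

It reached a hard stop at z 0.048, which is the "on" height. Lifting and moving above the button.

carry_out --increments '[0,0,5,0,0,0,0,0,20,0,0,0,0,0,20,0,0,0,-4,-20,0,0,0,0,-5,-20,0,0,0,0,-4,-20,0,0,0,0,-4,-15,0,0,0,0,0,0,0,0,0,0]'

```text
clock: 8.7
position: [0.5584, -0.2391, 0.0914]
ee_rot: [0.32, -3.124, 0.001]
force: [-1.0, 0.1, 0.3]
width: 0.001
gripper_force: 0.0
```

Run:
```python
from h import *
S=vision.get_image("side");o=readout.observe()
print(o['position'],o['force'])
cv2.imwrite("pics/c3.png",cv2.resize(S[225:345,280:400],None,fx=4.5,fy=4.5,interpolation=2)[:,:,::-1])
```

```text
[ 0.55899147 -0.23755531  0.09146178] [-0.22125349 -0.22443424  0.23542198]
```

View pics/c3.png

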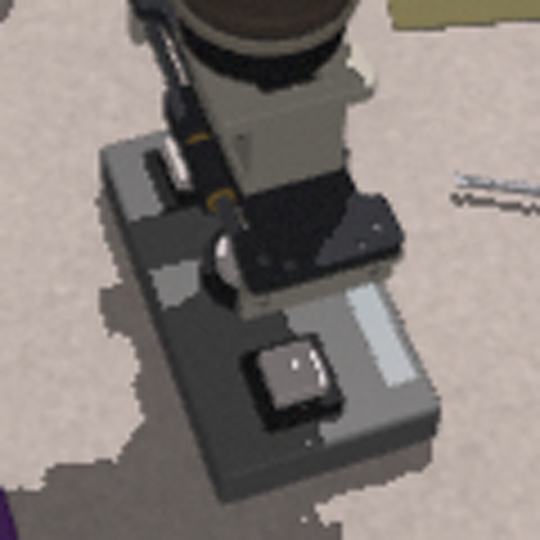

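Run:
```python
from h import *
o=readout.observe();p=o['position'];R=cv2.Rodrigues(o['ee_rot'])[0]
f=lambda q:((np.array(proj("side",p+R@np.array(q)))-[280,225])*4.5).round()
print("tcp",f([0,0,0]),"pads",[f([x*.0095,s*.019,0]) for x in(-1,1) for s in(-1,1)])
print("body",[f([x*.0375,s*.095,-.066]) for x in(-1,1) for s in(-1,1)])
print("pads top",[f([x*.0095,s*.019,-.066]) for x in(-1,1) for s in(-1,1)],R.round(2))
T=vision.get_image("side");cv2.imwrite("pics/full.png",T[:,:,::-1])
```

```text
tcp [246. 219.] pads [array([276., 244.]), array([251., 184.]), array([241., 254.]), array([216., 194.])]
body [array([398., 285.]), array([256., -16.]), array([244., 331.]), array([119.,  18.])]
pads top [array([282., 169.]), array([255., 108.]), array([245., 180.]), array([219., 118.])] [[-0.98 -0.2  -0.  ]
 [-0.2   0.98  0.  ]
 [ 0.    0.   -1.  ]]
```

The projection agrees: the TCP falls on the button, and the strip in view is the gripper's body hiding the fingers. The rocker had hit its stop at level. Pressing the button.

carry_out --increments '[0,0,-15,0,0,0,0,0,-10,0,0,0,0,0,-4,0,0,0,0,0,-3,0,0,0,0,0,-3,0,0,0,0,0,-2,0,0,0,0,0,0,0,0,0,0,0,0,0,0,0]'

```text
clock: 9.8
position: [0.5593, -0.2367, 0.0561]
ee_rot: [-0.325, 3.124, 0.001]
force: [-6.1, 4.5, 17.0]
width: 0.001
gripper_force: 8.5
```

Fully in: z 0.056, on the stop at 17 N. Retreating.

carry_out --increments '[0,0,5,0,0,0,0,0,15,0,0,0,0,0,25,0,0,0,0,0,30,0,0,0,-40,0,30,0,0,0,-40,30,30,0,0,0,-40,30,20,0,0,0,-40,40,0,0,0,0,-20,40,0,0,0,0,0,40,0,0,0,0,0,0,0,0,0,0,0,0,0,0,0,0]'

```text
clock: 11.3
position: [0.3798, -0.0577, 0.2103]
ee_rot: [-0.324, 3.124, -0.001]
force: [-0.1, -0.4, 0.1]
width: 0.004
gripper_force: 0.0
```

Run:
```python
from h import *
S=vision.get_image("side");T=vision.get_image("top");o=readout.observe()
print(o['position'],o['force'])
c=np.zeros((600,800,3),np.uint8)
c[:540,:320]=cv2.resize(S[110:335,265:400],(320,540))
c[:300,330:800]=cv2.resize(T[90:245,225:470],(470,300))
cv2.imwrite("pics/c4.png",c[:,:,::-1])
for n,I,b in(("side",S,(300,245,378,335)),("top",T,(362,176,440,228))):
  for q,a in whites(n,I,*b,175): print(n,q.round(1),a)
```

```text
[ 0.37959216 -0.05807558  0.20996772] [-0.45630169 -0.18432611 -0.21730017]
side [328.9 259. ] 194
side [334.  280.8] 96
side [344.6 306.3] 114
top [383.4 179.3] 356
top [426.4 211.1] 565
top [378.4 203. ] 146
top [422.5 197.7] 65
top [363.6 209.3] 66
top [401.  201.9] 67
```

View pics/c4.png

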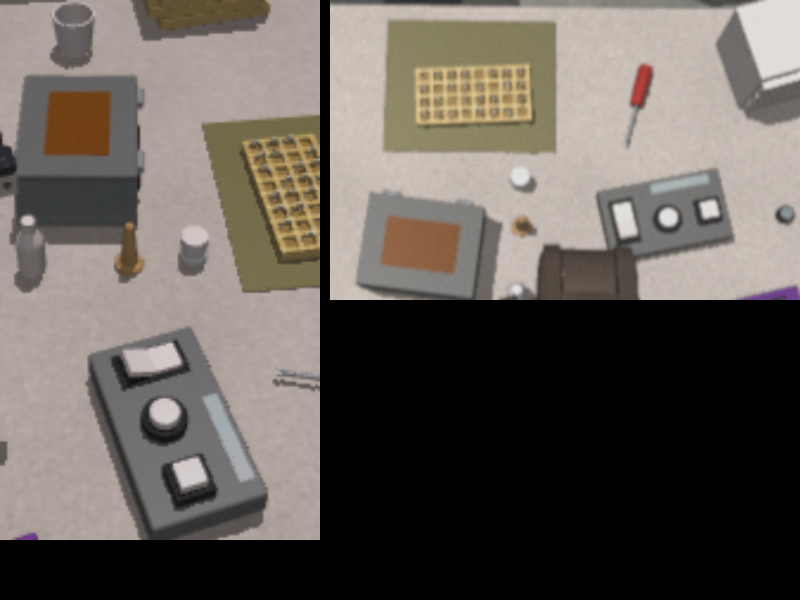

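The lid is shut and the rocker at (150,360) now has its near half raised and its far half level. The button at (165,412) is up, nothing has shifted, and the arm is clear.

```bash
python3 -c "
from cell import arm
print(arm.sign_off())"
```

```text
the job is handed in; nothing more can be done
None
```

The job is handed in: I shut the lid, switched the rocker on, then pressed the round button and let it come up, with the console and the other things in view unmoved in the last pictures; the sign-off call returned no verdict.

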